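# Set the toaster's bun warmer and hold its lever at the third notch

### The arm

A 6-joint arm with a two-finger parallel gripper is mounted at the origin on a cart in front of the work surface, level with it; the furniture and walls round the work are solid. World frame = base frame: x ahead of the robot, y to its left, z up, the work surface at z = 0. Lengths are in m, angles in degrees, forces in N, time in s.
With the tool pointing down it reaches from about 0.4 to 0.825 m from the base axis. Payload 7 kg.
Tool frame: the origin (TCP) lies between the finger pads; the fingertips stand 25 mm ahead of it and the grasp point (between the pads) lies 6 mm ahead of it; z points along the fingers, y is the line along which they close (so a half turn about z gives the same grasp; the last joint's range is limited). The gripper opens to 88 mm and grips with 3 to 60 N. Pads are 19 mm wide; open, the fingers measure 130 mm over their backs; the gripper's body (78 mm by 193 mm) begins 47 mm behind the grasp point.
Start: joints at [-49.784, 20.546, 0.682, 0, -70.136, -16.507], TCP at [0.271, -0.618, 0.252] pointing down, gripper open.
Joint ranges: [-176.03, 176.03], [-82.01, 121.73], [-58.28, 71.71], [-173.87, 95.51], [-174.79, -0.11], [-173.66, 173.66]. Speed limits (degrees/s): [136.94, 136.94, 172.46, 180, 180, 180].

### API

Orientations are given as [roll, pitch, yaw] about the fixed x, y, z axes, in that order (R = Rz(yaw) Ry(pitch) Rx(roll)).
In Python, from plant import r gives the robot as it stands.
- The arm moves only by the shell command python3 -m crank 'ROWS' [FORCE]. ROWS is JSON, a list of rows, each a list of 3 entries, a list of its own where there are three numbers: the turn, a rotation vector about the tool's x, y, z in degrees, then the shift along the tool's x, y, z in cm, then the closure, from -1 (fully open) to 1 (shut). In form: [[[wx, wy, wz], [dx, dy, dz], fingers], ...]. A call has 1 to 8 rows; each row shifts and turns the commanded pose from where the row before left it, along the tool's axes as they then stand; what a row does not reach is not made up. A row lasts 1/10 s, in which the tool goes at most 50 mm and 8.59 degrees, less where a joint would pass 70% of its speed; a pose out of reach is approached as far as the arm can. A call with a gripper value outside its range is refused whole. The fingers move at their own pace and stop on an object; FORCE is the grip in N (left out, the last holds). Time passes only in rows, so rows that do not move let the fingers close. It gives the time, the measured TCP pose, the force, the opening and the grip force at its end, in the units of the state.
- r.get_state(): the state, without advancing time (a new reading comes with each control period).
- r.capture(name): name is "scene" or "top" or "wrist"; returns a dict with "color" (420x560x3 uint8, red, green, blue), "range_z" (420x560 float32, m along the optical axis (not along the pixel's ray), 0 where there is no reading), "intrinsics" (3x3 intrinsics, pixels), "world_from_camera" (4x4, takes a point from camera to world coordinates); the wrist camera has in their place "hand_eye" (4x4, takes a point from camera to tool coordinates, whose origin is the TCP and whose axes are the flange's). Camera axes: x right, y down, z forward; pixel columns grow to the right and rows downward; lengths in m; the calibration is good to about 2 mm. The wrist camera is an equidistant fisheye: a pixel r from the principal point sees the ray r / f radians off the axis. A picture is of the moment at which its call begins: read the wrist's pose just before it.
- r.close_job(): hands the job in; it is judged then, once.
The state is a dict: "time_s": time; "joints": joint angles; "qd": joint speeds; "joint_torque": joint torques, N m; "tcp_pos": TCP position; "eef_rot": TCP orientation; "contact_force": force on the tool from outside, world axes, zero at the start; "moment": the same for the moment, N m; "gripper_width": finger opening in m; "gripper_force": force on a finger pad.
Only numpy, scipy, OpenCV 4.12 (cv2) and the standard library are available. Lean on these libraries where they do the work, as an engineer would, in place of code of your own. Each camera call takes 0.05 s, during which the arm holds its last target. There are 200 camera calls.

### The job

Set the toaster for bun warming: on its key pad press the round key, then the long bar key, then the small square key, each fully down on its own and let up again before the next. Then push the toaster's lever down past its first two notches to the third (42 mm down), not on to the bottom, and finish while still holding it there against its spring, since it does not latch at that height. Leave the mug, the lemon and the salt shaker where they stand.

Things in the scene. Friction and masses are not known exactly. Their poses are not given: they have to be found in the camera images.
- round_top (a point): Centre of the top face of the round key (grey disc, 32 mm across), 41 mm above the worktop when up. The three keys stand in a row, 56 mm apart, on the low key pad right of the toaster; which has which place varies. Each projects 17 mm above the pad. (The small knobs on the toaster's face are not keys.)
- bar_top (a point): Centre of the top face of the bar key (grey, 44 x 16 mm, its length across the pad's row), 41 mm above the worktop when up. x of this point runs along the key's length, y along the row.
- square_top (a point): Centre of the top face of the square key (grey, small, 18 x 18 mm), 41 mm above the worktop when up. y runs along the row.
- round_key (a joint): Travel of the round key in m: 0 up, 0.006 fully down; it counts as pressed beyond 0.004. Spring key: about 1.5 N starts it moving, 5 N holds it fully down, and it comes up by itself when let go.
- bar_key (a joint): Travel of the bar key in m: 0 up, 0.006 fully down; it counts as pressed beyond 0.004. Spring key: about 1.5 N starts it moving, 5 N holds it fully down, and it comes up by itself when let go.
- square_key (a joint): Travel of the square key in m: 0 up, 0.006 fully down; it counts as pressed beyond 0.004. Spring key: about 1.5 N starts it moving, 5 N holds it fully down, and it comes up by itself when let go.
- key_pad: The low aluminium key pad, fixed, 92 (x) x 190 (y) x 24 mm; origin at the centre of its underside; the keys stand in a row along its y axis.
- toaster: Steel toaster straight ahead, its lever end towards the robot (any toaster at the far left is not meant). Fixed; 174 mm wide, 282 mm long, 188 mm high. Origin on the worktop; in its frame the body spans x -0.204 to -0.030, y -0.129 (lever end face, looks to -y) to 0.153; z up. At yaw about -pi/2 the lever end faces the robot.
- lever_top (a point): Upper face of the toaster's lever, mid-width, 15 mm in front of the end face and 9 mm from the outer edge; 154 mm above the worktop at rest; goes straight down with the lever. The lever is a black paddle 40 mm wide, 13 mm thick, jutting 24 mm out of the end face; push it from above with shut fingers. Its x runs across the lever's width, y into the toaster.
- toaster_lever (a joint): Lever push-down in m: 0 at rest, notches at 0.014, 0.028, 0.042 (third), bottom stop 0.056. A spring always returns it: pushing takes 3 to 6 N near the top, 4 to 7 N near the third notch, rising just past each notch and falling before the next; no notch holds it. A black strip beside it has 5 steel ribs level with the lever's top at rest, each notch and bottom; the third's is long.
- mug_mid (a point): Yellow and blue mug, 78 mm wide, 92 mm high, behind the key pad; point half-way up. Bystander.
- lemon_mid (a point): Lemon, 71 x 53 x 51 mm, between key pad and toaster; its centre. Bystander.
- salt_mid (a point): White salt shaker, 44 mm wide, 90 mm high, left of the toaster; point half-way up. Bystander.

How it is judged (in metres and radians):
On the way, in this order (a step that is already met when the one before it is completed fails the run):
1. the round key is pressed fully down, the other keys and the lever being up (value of joint round_key above 0.004 m and value of joint each of bar_key, square_key below 0.0015 m and value of joint toaster_lever below 0.005 m), for 0.05 s.
2. the bar key is pressed fully down, the other keys and the lever being up (value of joint bar_key above 0.004 m and value of joint each of round_key, square_key below 0.0015 m and value of joint toaster_lever below 0.005 m), for 0.05 s.
3. the square key is pressed fully down, the other keys and the lever being up (value of joint square_key above 0.004 m and value of joint each of round_key, bar_key below 0.0015 m and value of joint toaster_lever below 0.005 m), for 0.05 s.
4. with all keys up again, the lever is pushed past its first notch (value of joint each of round_key, bar_key, square_key below 0.0015 m and value of joint toaster_lever above 0.018 m).
5. the lever is held at the third notch (value of joint each of round_key, bar_key, square_key below 0.0015 m and value of joint toaster_lever between 0.037 and 0.047 m and contact force between the fingers and toaster_lever above 1.5 N), for 0.5 s.
At the end, for the whole second after the job is handed in: The program ends while the fingers push on the toaster's lever (more than 1.5 N) and hold it still at the third notch, 37 to 47 mm down, with all three keys up (all of step 5 and not (velocity of joint toaster_lever above 0.01 m/s) and velocity of joint toaster_lever above -0.01 m/s); the arm keeps its last pose, push and grip.
It fails at once if two keys are pressed at the same time (value of joint each of round_key, bar_key above 0.003 m or value of joint each of bar_key, square_key above 0.003 m or value of joint each of round_key, square_key above 0.003 m).
It fails at once if the lever is pushed on to the bottom (beyond 52 mm) (value of joint toaster_lever above 0.052 m).
It fails at once if mug, lemon or salt shaker is shifted by more than 20 mm (distance of any of mug_mid, lemon_mid, salt_mid from where it was at the start of the episode above 0.02 m).
It also fails if it takes over 54 s, if anything falls off the work surface, if the arm or the gripper's body presses on something with over 40 N, if the wrist force passes 120 N, or if a joint passes its speed limit or range.

## Working session

There is one attempt and no reset: what is moved stays moved. The work goes in short steps, Python scripts to look and compute and a shell command to move; the robot and the scene stay as the last step left them, time stands still between calls to the robot, and variables do not carry over. Pictures are saved under pics/ and viewed, at most 10 in all, crops included, and the job is handed in when it is done.

```bash
mkdir -p pics; cat > h.py <<'E'
import numpy as np, cv2
from plant import r
def save(n,f):
    c=r.capture(n); cv2.imwrite(f'pics/{f}.png',cv2.cvtColor(c['color'],cv2.COLOR_RGB2BGR)); np.savez(f'pics/{f}.npz',**{k:v for k,v in c.items()})
    return c
def pt(f,u,v):
    c=np.load(f'pics/{f}.npz'); K=c['intrinsics']; z=c['range_z'][int(v),int(u)]
    p=np.array([(u-K[0,2])/K[0,0]*z,(v-K[1,2])/K[1,1]*z,z,1]); return (c['world_from_camera']@p)[:3]
def cloud(f):
    c=np.load(f'pics/{f}.npz'); K=c['intrinsics']; z=c['range_z']; v,u=np.indices(z.shape)
    P=np.stack([(u-K[0,2])/K[0,0]*z,(v-K[1,2])/K[1,1]*z,z,np.ones_like(z)],-1)
    return (P@c['world_from_camera'].T)[...,:3], c['color'], z
E
python3 - <<'E'
from h import *
s=r.get_state(); print(s['tcp_pos'],s['eef_rot'],s['time_s'],s['contact_force'],s['gripper_width'])
for n in('scene','top'):
    c=save(n,n+'1'); print(c['intrinsics'],c['world_from_camera'])
E
```

```text
[ 0.27120328 -0.61762227  0.25060426] [ 1.79903543e+02 -7.99368613e-03 -1.56296210e+02] 0.0 [ 0.34633649  0.18572122 -0.53011695] 0.08745652544599565
[[465.07664752   0.         276.51479527]
 [  0.         465.07664752 201.34625282]
 [  0.           0.           1.        ]] [[-0.66754849 -0.34309699  0.66080517 -0.36383566]
 [-0.74449268  0.29509405 -0.59887407  0.88335008]
 [ 0.01047222 -0.89174209 -0.45242278  0.77654807]
 [ 0.          0.          0.          1.        ]]
[[451.24683124   0.         271.42600312]
 [  0.         451.24683124 209.87424015]
 [  0.           0.           1.        ]] [[-0.00468179 -0.99809765  0.06147497  0.49377783]
 [-0.99991737  0.00393662 -0.0122371   0.04854021]
 [ 0.01197182 -0.06152718 -0.99803361  1.25747308]
 [ 0.          0.          0.          1.        ]]
```

View pics/scene1.png

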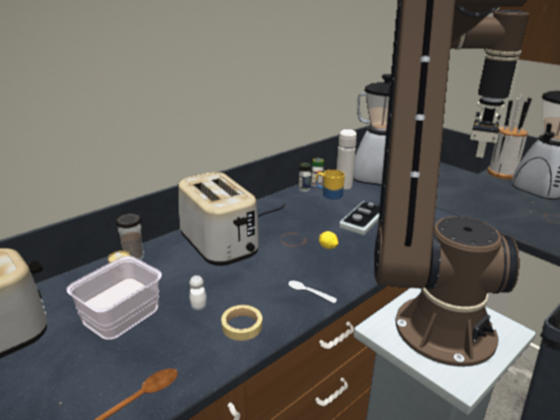

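View pics/top1.png

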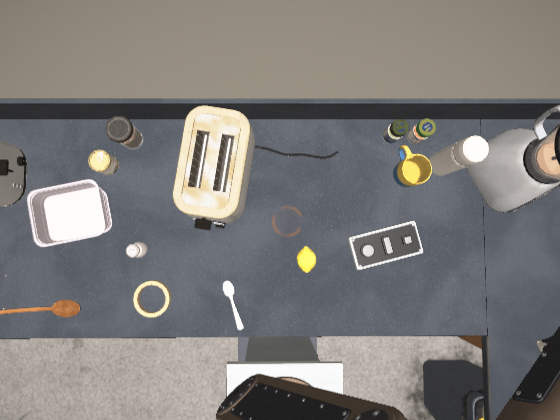

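The top view shows the key pad at (386,246), with round (368,251), bar (388,245) and square (407,240) running left to right. The lever is at (204,224), the lemon at (306,259), the mug at (413,168) and the salt at (136,250). I'll enlarge both areas.

```bash
python3 - <<'E'
from h import *
im=cv2.imread('pics/top1.png')
a=cv2.resize(im[215:275,340:430],None,fx=6,fy=6,interpolation=cv2.INTER_CUBIC)
b=cv2.resize(im[195:255,170:260],None,fx=6,fy=6,interpolation=cv2.INTER_CUBIC)
cv2.imwrite('pics/c1.png',cv2.resize(np.vstack([a,b])[:, :],(450,600)))
for n,u,v in [('round',368,251),('bar',388,245),('sq',407,240),('lever',204,224),('lemon',306,259),('mug',413,168),('salt',136,250)]: print(n,pt('top1',u,v).round(4))
P,c,z=cloud('top1')
m=(z>0)&(P[...,0]>.35)&(P[...,0]<.6)&(P[...,1]<-.1)&(P[...,1]>-.4)
from scipy import ndimage
k=m&(P[...,2]>.034)&(P[...,2]<.055)&(np.indices(z.shape)[1]>340)&(np.indices(z.shape)[1]<430)
l,n=ndimage.label(k)
for i in range(1,n+1):
    q=P[l==i]
    if len(q)>8: print(len(q),q.mean(0).round(4),q.min(0).round(3),q.max(0).round(3))
pad=m&(P[...,2]>.018)&(P[...,2]<.032)
vu=np.argwhere(pad); print(cv2.minAreaRect(P[pad][:,:2].astype(np.float32)))
# toaster end: band z .08-.18
t=(z>0)&(P[...,2]>.12)&(P[...,2]<.17)&(P[...,1]>0.1)&(P[...,1]<.3)&(P[...,0]>.3)&(P[...,0]<.5)
q=P[t]; print(len(q)); 
for p,uv in zip(q[::4],np.argwhere(t)[::4]): print(uv,p.round(3))
E
```

```text
round [ 0.4568 -0.2253  0.0437]
bar [ 0.4726 -0.2795  0.044 ]
sq [ 0.4858 -0.3317  0.0422]
lever [0.5277 0.1993 0.1577]
lemon [ 0.4369 -0.0572  0.0573]
mug [ 0.6863 -0.363   0.0107]
salt [0.4636 0.3844 0.0837]
51 [ 0.4877 -0.3331  0.04  ] [ 0.478 -0.345  0.034] [ 0.499 -0.323  0.047]
104 [ 0.4738 -0.2789  0.0403] [ 0.454 -0.292  0.034] [ 0.497 -0.267  0.046]
114 [ 0.4602 -0.225   0.0407] [ 0.443 -0.24   0.034] [ 0.475 -0.208  0.046]
((0.4739776849746704, -0.27958083152770996), (0.09187215566635132, 0.19044235348701477), 14.327315330505371)
0
```

View pics/c1.png

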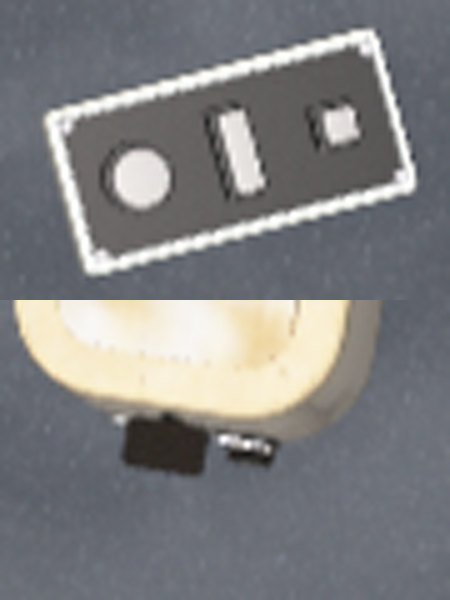

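The crop confirms the key order round, bar, square. The pad fit is 92x190 mm at 14.3°, and the key positions agree with it. Next I'll get the toaster pose and the lever.

```bash
python3 - <<'E'
from h import *
P,c,z=cloud('top1')
t=(z>0)&(P[...,2]>.1)&(P[...,2]<.2)&(P[...,1]>0)&(P[...,1]<.35)&(P[...,0]>.5)&(P[...,0]<.95)
print(cv2.minAreaRect(P[t][:,:2].astype(np.float32)))
top=t&(P[...,2]>.16); print(cv2.minAreaRect(P[top][:,:2].astype(np.float32)), P[top][:,2].max())
C=np.load('pics/top1.npz'); K=C['intrinsics'];T=C['world_from_camera']
def atz(u,v,h):
    d=T[:3,:3]@np.array([(u-K[0,2])/K[0,0],(v-K[1,2])/K[1,1],1]); return T[:3,3]+d*(h-T[2,3])/d[2]
g=lambda x,y:(170+x/5-.4,195+(y-300)/5-.4)
for n,x,y in [('mid',165,446),('FL',122,467),('FR',204,475),('BL',128,418),('BR',208,428)]: print(n,atz(*g(x,y),.154).round(4))
L=t&(P[...,2]>.145)&(P[...,2]<.162)&(P[...,0]<.55)
l=P[L]; u=np.argwhere(L); dark=c[L].max(1)<70
print(dark.sum(),l[dark].mean(0),cv2.minAreaRect(l[dark][:,:2].astype(np.float32)))
E
```

```text
((0.6793804168701172, 0.17451143264770508), (0.3274400532245636, 0.34995901584625244), 0.17533262073993683)
((0.6873229146003723, 0.1753605455160141), (0.3493087589740753, 0.31057119369506836), 89.9904556274414) 0.1999687396421843
mid [0.5284 0.2032 0.154 ]
FL [0.5182 0.2241 0.154 ]
FR [0.5141 0.1841 0.154 ]
BL [0.5421 0.2213 0.154 ]
BR [0.5371 0.1823 0.154 ]
156 [0.52869607 0.203472   0.15395998] ((0.5297791361808777, 0.20344658195972443), (0.03857436031103134, 0.02612430788576603), 81.4193115234375)
```

```bash
cat >> h.py <<'E'
from scipy.spatial.transform import Rotation as Ro
def go(x,y,z,off=(0,0,2.5)):
    "tool-axes shift (cm) putting the tip point at world x,y,z"
    s=r.get_state(); R=Ro.from_euler('xyz',s['eef_rot'],degrees=True).as_matrix()
    tip=np.array(s['tcp_pos'])+R@np.array(off)/100
    print('tip',tip.round(4),'rot',np.round(s['eef_rot'],2),'F',np.round(s['contact_force'],2),'t',s['time_s'],'w',round(s['gripper_width'],4))
    print('shift cm',(R.T@(np.array([x,y,z])-tip)*100).round(2))
E
python3 -m crank '[[[0,0,0],[-3.3,2.8,0],1],[[0,0,0],[-3.3,2.8,0],1],[[0,0,0],[-3.3,2.8,0],1],[[0,0,0],[-3.3,2.8,0],1],[[0,0,0],[-3.3,2.8,0],1],[[0,0,0],[-3.3,2.8,0],1],[[0,0,0],[-3.3,2.8,0],1],[[0,0,0],[-3.3,2.8,0],1]]' 20
python3 -c "
from h import *
go(.4602,-.2253,.055)"
```

```text
time_s: 0.9
tcp_pos: [0.4233, -0.305, 0.2514]
eef_rot: [180.0, -0.0, -156.3]
contact_force: [1.3, -0.7, 0.5]
gripper_width: 0.0292
gripper_force: 0.0
tip [ 0.4233 -0.305   0.2264] rot [ 179.99   -0.   -156.3 ] F [ 1.32 -0.73  0.46] t 0.9 w 0.0292
shift cm [-6.58  5.81 17.14]
```

```bash
python3 -m crank '[[[0,0,0],[-2.2,1.9,3.5],1],[[0,0,0],[-2.2,1.9,3.5],1],[[0,0,0],[-2.2,1.9,3.5],1],[[0,0,0],[0,0,3.5],1],[[0,0,0],[0,0,2.8],1],[[0,0,0],[0,0,0],1],[[0,0,0],[0,0,0],1],[[0,0,0],[0,0,0],1]]'
python3 - <<'E'
from h import *
go(.4602,-.2253,.041)
c=save('wrist','w1');c=save('top','top2'); c=save('scene','scene2')
P,c,z=cloud('top2')
E
```

```text
time_s: 1.7
tcp_pos: [0.4616, -0.2284, 0.0851]
eef_rot: [-179.9, 0.1, -156.3]
contact_force: [-0.7, -0.4, 0.0]
gripper_width: 0.0008
gripper_force: 0.0
tip [ 0.4616 -0.2284  0.0601] rot [-1.7992e+02  1.0000e-01 -1.5629e+02] F [-0.74 -0.35  0.05] t 1.7 w 0.0008
shift cm [0.01 0.35 1.91]
```

View pics/w1.png

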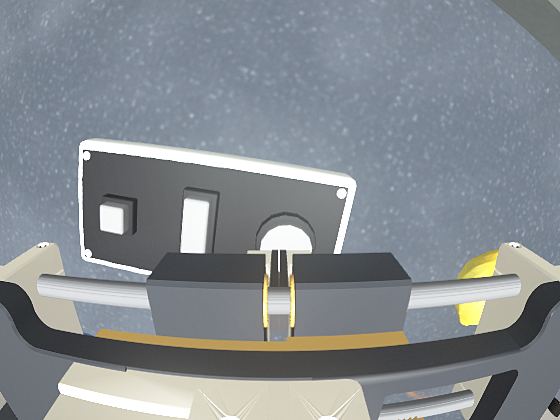

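The wrist view shows the shut fingertips above the round key at (285,235), with the lemon clear at (478,290). I'll press now.

```bash
python3 -m crank '[[[0,0,0],[0,0.3,0.8],1],[[0,0,0],[0,0,0.8],1],[[0,0,0],[0,0,0.4],1],[[0,0,0],[0,0,0.3],1],[[0,0,0],[0,0,0.2],1],[[0,0,0],[0,0,0],1],[[0,0,0],[0,0,0],1]]'
python3 -c "
from h import *
go(.4602,-.2253,.035)"
```

```text
time_s: 2.55
tcp_pos: [0.4592, -0.2252, 0.06]
eef_rot: [-180.0, -0.0, -156.3]
contact_force: [-6.8, 6.5, 22.9]
gripper_width: 0.0006
gripper_force: 11.3
tip [ 0.4592 -0.2252  0.035 ] rot [-1.7999e+02 -1.0000e-02 -1.5625e+02] F [-6.76  6.48 22.89] t 2.55 w 0.0006
shift cm [-0.09 -0.05 -0.  ]
```

The force rose to 23 N at a tip height of 35 mm, so the round key is fully down. I'll lift and move to the bar key.

```bash
python3 -m crank '[[[0,0,0],[0,0,-1.0],1],[[0,0,0],[0,0,-1.5],1],[[0,0,0],[0.5,-2.7,0],1],[[0,0,0],[0.4,-2.8,0],1],[[0,0,0],[0,0,0],1],[[0,0,0],[0,0,0],1]]'
python3 -c "
from h import *
go(.474,-.2796,.041)"
```

```text
time_s: 3.15
tcp_pos: [0.4727, -0.2796, 0.083]
eef_rot: [180.0, -0.0, -156.4]
contact_force: [-0.3, 0.8, 0.4]
gripper_width: 0.0005
gripper_force: 0.0
tip [ 0.4727 -0.2796  0.058 ] rot [ 1.7996e+02 -5.0000e-02 -1.5638e+02] F [-0.34  0.78  0.37] t 3.15 w 0.0005
shift cm [-0.12 -0.05  1.7 ]
```

```bash
python3 -m crank '[[[0,0,0],[-0.1,0,0.8],1],[[0,0,0],[0,0,0.7],1],[[0,0,0],[0,0,0.4],1],[[0,0,0],[0,0,0.2],1],[[0,0,0],[0,0,0.2],1],[[0,0,0],[0,0,0],1],[[0,0,0],[0,0,0],1]]'
python3 -c "
from h import *
go(.474,-.2796,.035)"
```

```text
time_s: 3.85
tcp_pos: [0.4739, -0.2785, 0.0606]
eef_rot: [180.0, -0.0, -156.3]
contact_force: [-1.0, 3.4, 5.1]
gripper_width: 0.0004
gripper_force: 2.3
tip [ 0.4738 -0.2785  0.0356] rot [ 1.7997e+02 -2.0000e-02 -1.5628e+02] F [-0.98  3.42  5.06] t 3.85 w 0.0004
shift cm [ 0.03 -0.11  0.06]
```

```bash
python3 -m crank '[[[0,0,0],[0,0,0.15],1],[[0,0,0],[0,0,0],1]]'
python3 -m crank '[[[0,0,0],[0,0,-1.2],1],[[0,0,0],[0,0,-1.4],1],[[0,0,0],[0.5,-2.7,0],1],[[0,0,0],[0.4,-2.9,0],1],[[0,0,0],[0,0,0],1],[[0,0,0],[0,0,0],1]]'
python3 -c "
from h import *
go(.4878,-.3337,.041)"
```

```text
time_s: 4.05
tcp_pos: [0.474, -0.2786, 0.0601]
eef_rot: [-180.0, -0.0, -156.3]
contact_force: [-3.8, 6.2, 13.9]
gripper_width: 0.0008
gripper_force: 7.1
time_s: 4.65
tcp_pos: [0.4882, -0.3343, 0.0849]
eef_rot: [180.0, -0.0, -156.4]
contact_force: [-1.0, 0.6, -0.5]
gripper_width: 0.0007
gripper_force: 0.0
tip [ 0.4882 -0.3343  0.0599] rot [ 180.     -0.   -156.38] F [-1.01  0.59 -0.46] t 4.65 w 0.0007
shift cm [0.01 0.07 1.89]
```

The bar key bottomed at 13.9 N. Next is the square key.

```bash
python3 -m crank '[[[0,0,0],[0,0,0.9],1],[[0,0,0],[0,0,0.8],1],[[0,0,0],[0,0,0.4],1],[[0,0,0],[0,0,0.3],1],[[0,0,0],[0,0,0.15],1],[[0,0,0],[0,0,0],1],[[0,0,0],[0,0,0],1]]'
python3 -c "
from h import *
go(.4878,-.3337,.035)"
```

```text
time_s: 5.35
tcp_pos: [0.488, -0.3331, 0.0602]
eef_rot: [180.0, -0.0, -156.3]
contact_force: [-3.4, 4.7, 10.9]
gripper_width: 0.0007
gripper_force: 5.1
tip [ 0.488  -0.3331  0.0352] rot [ 1.7996e+02 -3.0000e-02 -1.5626e+02] F [-3.44  4.73 10.92] t 5.35 w 0.0007
shift cm [ 0.04 -0.05  0.02]
```

```bash
python3 -m crank '[[[0,0,0],[0,0,-1.5],1],[[0,0,0],[0,0,-3.5],1],[[0,0,0],[0,0,-4.5],1],[[0,0,0],[0,0,-4.5],1],[[0,0,7.7],[0,0,-4.5],1],[[0,0,7.7],[0,0,-1.5],1],[[0,0,7.7],[0,0,0],1],[[0,0,7.6],[0,0,0],1]]'
python3 -m crank '[[[0,-7,0],[0,0,0],1],[[0,-7,0],[0,0,0],1],[[0,-7,0],[0,0,0],1],[[0,-7,0],[0,0,0],1],[[0,0,0],[0,0,0],1]]'
python3 - <<'E'
from h import *
go(.515,.204,.20)
P,c,z=cloud('top1')
t=(z>0)&(P[...,2]>.165)&(P[...,2]<.195)
from scipy import ndimage
l,n=ndimage.label(t); v=l[200,186] or l[150,180]
for i in range(1,n+1):
    q=P[l==i]
    if len(q)>300: print(len(q),q.mean(0).round(3),cv2.minAreaRect(q[:,:2].astype(np.float32)))
E
```

```text
time_s: 6.15
tcp_pos: [0.4886, -0.3336, 0.2604]
eef_rot: [-180.0, 0.1, 172.7]
contact_force: [0.5, -0.5, -0.7]
gripper_width: 0.0004
gripper_force: 0.0
time_s: 6.65
tcp_pos: [0.4857, -0.333, 0.259]
eef_rot: [179.9, 28.2, 172.9]
contact_force: [-0.1, -0.8, 1.0]
gripper_width: 0.0004
gripper_force: 0.0
tip [ 0.4974 -0.3344  0.2369] rot [179.92  28.18 172.88] F [-0.09 -0.84  1.  ] t 6.65 w 0.0004
shift cm [ 6.09 53.64  1.  ]
2204 [0.841 0.013 0.18 ] ((0.8409782648086548, 0.008366107940673828), (1.3734263181686401, 0.0046372562646865845), 89.94844055175781)
5660 [0.676 0.178 0.186] ((0.6784924268722534, 0.1794080138206482), (0.16162161529064178, 0.2671726942062378), 80.75077819824219)
823 [ 0.664 -0.58   0.18 ] ((0.6676785349845886, -0.5989391803741455), (0.13828973472118378, 0.08906669169664383), 23.76581573486328)
```

```bash
python3 -m crank '[[[0,0,0],[0.5,4.8,-0.3],1],[[0,0,0],[0.5,4.8,-0.3],1],[[0,0,0],[0.5,4.8,-0.3],1],[[0,0,0],[0.5,4.8,-0.3],1],[[0,0,0],[0.5,4.8,-0.3],1],[[0,0,0],[0.5,4.8,-0.3],1],[[0,0,0],[0.5,4.8,-0.3],1],[[0,0,0],[0.5,4.8,-0.3],1]]'
python3 -m crank '[[[0,0,0],[0.5,4.8,-0.3],1],[[0,0,0],[0.5,4.8,-0.3],1],[[0,0,0],[0.3,3,0],1],[[0,0,0],[0,0,0],1],[[0,0,0],[0,0,0],1],[[0,0,0],[0,0,0],1]]'
python3 -c "
from h import *
go(.529,.205,.175)"
```

```text
time_s: 7.45
tcp_pos: [0.4889, 0.0447, 0.2627]
eef_rot: [-180.0, 28.0, 173.0]
contact_force: [1.8, -0.3, -0.3]
gripper_width: 0.0008
gripper_force: 0.0
time_s: 8.05
tcp_pos: [0.4969, 0.1619, 0.2687]
eef_rot: [180.0, 26.7, 173.6]
contact_force: [0.0, -0.1, 0.9]
gripper_width: 0.0005
gripper_force: 0.0
tip [0.5081 0.1606 0.2463] rot [179.98  26.71 173.63] F [ 0.03 -0.15  0.87] t 8.05 w 0.0005
shift cm [1.79 4.64 7.09]
```

```bash
python3 -m crank '[[[0.9,-1.3,1.8],[0.6,1.6,1.2],1],[[0,0,0],[0.6,1.6,1.2],1],[[0,0,0],[0.6,1.5,1.2],1],[[0,0,0],[0,0,0],1],[[0,0,0],[0,0,0],1]]'
python3 -c "
from h import *
go(.529,.205,.175)
save('scene','scene3')
im=cv2.imread('pics/scene3.png')
cv2.imwrite('pics/c3.png',cv2.resize(im[130:280,160:310],(600,600),interpolation=cv2.INTER_CUBIC))"
```

```text
time_s: 8.55
tcp_pos: [0.5191, 0.1928, 0.2481]
eef_rot: [179.7, 25.0, 173.2]
contact_force: [-0.3, 0.7, 0.6]
gripper_width: 0.0005
gripper_force: 0.0
tip [0.5296 0.1917 0.2254] rot [179.74  25.   173.16] F [-0.32  0.7   0.63] t 8.55 w 0.0005
shift cm [2.33 1.29 4.48]
```

View pics/c3.png

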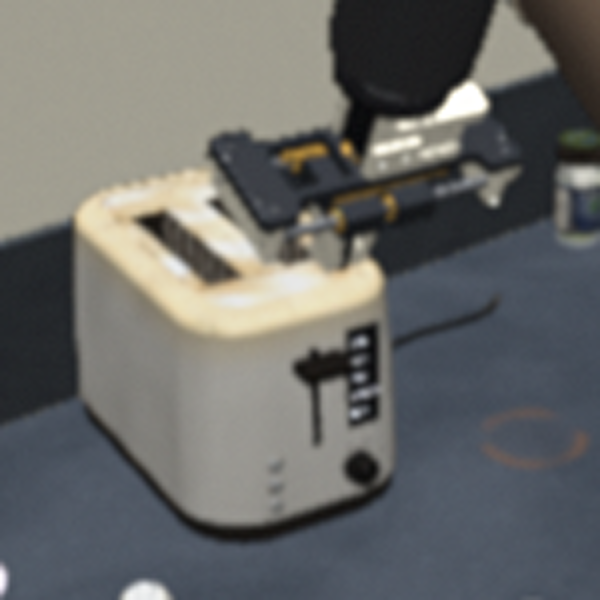

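The crop shows the lever at (320,368), the rib strip at (363,375) with its long rib at (368,388), and the gripper above the toaster's end. The tilt is not being held, so I'll check the joints.

```bash
python3 -c "
from h import *
s=r.get_state();print(s['joints'],np.round(s['joint_torque'],1))"
```

```text
[  51.19071181   -1.99692886  -44.34120806   34.59987097  -38.82464213
 -173.60947522] [  0.  -22.9  26.6   5.3   0.2   0. ]
```

```bash
python3 -c "
from h import *
print(np.load('pics/w1.npz')['hand_eye'].round(3))"
python3 -m crank '[[[0,0,8],[0,0,-1.0],1],[[0,0,8],[0,0,-1],1],[[0,0,8],[0,0,0],1],[[0,0,0],[0,0,0],1]]'
python3 -c "
from h import *
go(.529,.205,.175)
s=r.get_state();print(s['joints'])"
```

```text
[[ 0.    -0.958 -0.285  0.078]
 [ 1.     0.     0.001 -0.   ]
 [-0.001 -0.285  0.958 -0.133]
 [ 0.     0.     0.     1.   ]]
time_s: 9.0
tcp_pos: [0.5452, 0.1624, 0.2922]
eef_rot: [169.5, 17.7, 150.6]
contact_force: [-1.2, -0.4, 0.8]
gripper_width: 0.0004
gripper_force: 0.0
tip [0.5539 0.1627 0.2687] rot [169.53  17.65 150.58] F [-1.15 -0.4   0.76] t 9.0 w 0.0004
shift cm [6.89 1.03 7.96]
[  44.28331833   -1.94472791  -31.85541631   18.99251549  -46.29133412
 -173.60495656]
```

```bash
python3 -m crank '[[[0,0,-8],[0,0,0],1],[[0,0,-8],[0,0,0],1],[[0,0,-8],[0,0,0],1],[[0,0,-8],[0,0,0],1],[[0,0,-8],[0,0,0],1],[[0,0,-8],[0,0,0],1],[[0,0,-8],[0,0,0],1],[[0,0,-8],[0,0,0],1]]'
python3 -m crank '[[[0,0,-8],[0,0,0],1],[[0,0,-8],[0,0,0],1],[[0,0,-8],[0,0,0],1],[[0,0,-8],[0,0,0],1],[[0,0,-8],[0,0,0],1],[[0,0,-8],[0,0,0],1],[[0,0,-8],[0,0,0],1],[[0,0,-8],[0,0,0],1]]'
python3 -m crank '[[[0,0,-8],[0,0,0],1],[[0,0,-8],[0,0,0],1],[[0,0,-8],[0,0,0],1],[[0,0,-8],[0,0,0],1],[[0,0,0],[0,0,0],1],[[0,0,0],[0,0,0],1]]'
python3 -c "
from h import *
go(.529,.205,.175)
s=r.get_state();print(s['joints'])
R=Ro.from_euler('xyz',s['eef_rot'],degrees=True)
a=np.radians(8.5); x=np.array([np.cos(a),-np.sin(a),0]); t=np.radians(28)
z=np.sin(t)*x-np.cos(t)*np.array([0,0,1]); y=np.array([-np.sin(a),-np.cos(a),0]); D=Ro.from_matrix(np.stack([np.cross(y,z),y,z],1))
print(D.as_euler('xyz',degrees=True),np.degrees((R.inv()*D).as_rotvec()))"
```

```text
time_s: 9.8
tcp_pos: [0.5432, 0.1624, 0.2896]
eef_rot: [-167.9, 16.4, -141.3]
contact_force: [0.0, 1.1, 0.4]
gripper_width: 0.0004
gripper_force: 0.0
time_s: 10.6
tcp_pos: [0.5432, 0.1624, 0.2896]
eef_rot: [-159.9, -3.3, -79.7]
contact_force: [0.1, -0.9, -0.3]
gripper_width: 0.0004
gripper_force: 0.0
time_s: 11.2
tcp_pos: [0.5435, 0.1627, 0.2896]
eef_rot: [-164.4, -13.1, -49.5]
contact_force: [-0.5, 0.9, 0.1]
gripper_width: 0.0006
gripper_force: 0.0
tip [0.5521 0.163  0.2662] rot [-164.37  -13.13  -49.47] F [-0.53  0.88  0.07] t 11.2 w 0.0006
shift cm [-6.65  1.17  7.78]
[ 44.4972566   -1.90172871 -32.17626625  19.1565708  -46.2196325
 -13.83863081]
[180.  -28.   -8.5] [ -0.5314442    8.83878464 -39.9257681 ]
```

```bash
python3 -m crank '[[[-0.1,1.8,-8],[0,0,0],1],[[-0.1,1.8,-8],[0,0,0],1],[[-0.1,1.8,-8],[0,0,0],1],[[-0.1,1.8,-8],[0,0,0],1],[[-0.1,1.7,-8],[0,0,0],1],[[0,0,0],[0,0,0],1],[[0,0,0],[0,0,0],1]]'
python3 -c "
from h import *
go(.529,.205,.185)
s=r.get_state();print(s['joints'])"
```

```text
time_s: 11.9
tcp_pos: [0.5437, 0.163, 0.2896]
eef_rot: [-179.9, -28.0, -8.5]
contact_force: [-0.2, -0.2, 0.7]
gripper_width: 0.0005
gripper_force: 0.0
tip [0.5553 0.1613 0.2676] rot [-179.95  -28.03   -8.55] F [-0.23 -0.22  0.73] t 11.9 w 0.0005
shift cm [-6.75 -3.93  5.76]
[ 47.68178369  -3.84183373 -42.08086836  36.2934545  -41.2243105
   8.24923315]
```

```bash
python3 -m crank '[[[0,0,0],[-2.2,-1.3,0],1],[[0,0,0],[-2.3,-1.3,0],1],[[0,0,0],[-2.2,-1.3,0],1],[[0,0,0],[0,0,2],1],[[0,0,0],[0,0,2],1],[[0,0,0],[0,0,1.7],1],[[0,0,0],[0,0,0],1],[[0,0,0],[0,0,0],1]]'
python3 -c "
from h import *
go(.529,.205,.185)
s=r.get_state();print(s['joints'])
for n in('scene','top'): save(n,n+'4')
a=cv2.imread('pics/scene4.png')[160:260,200:300];b=cv2.imread('pics/top4.png')[180:250,170:240]
cv2.imwrite('pics/c4.png',np.hstack([cv2.resize(i,(400,400),interpolation=cv2.INTER_CUBIC) for i in(a,b)]))"
```

```text
time_s: 12.7
tcp_pos: [0.5179, 0.2058, 0.2079]
eef_rot: [179.9, -28.0, -8.4]
contact_force: [0.4, 0.0, 0.5]
gripper_width: 0.0002
gripper_force: 0.0
tip [0.5296 0.204  0.1859] rot [179.92 -28.05  -8.41] F [0.39 0.02 0.52] t 12.7 w 0.0002
shift cm [-0.1  -0.09  0.04]
[ 50.10417178   0.65462996 -52.18615836  49.89707954 -31.68585927
 -10.56995119]
```

View pics/c4.png

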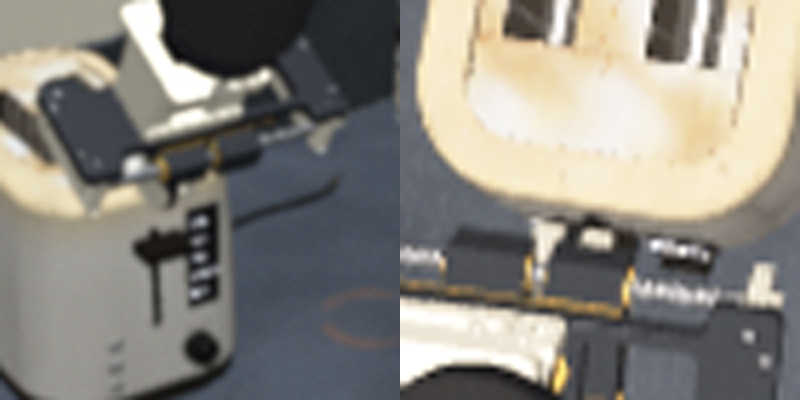

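```bash
python3 -m crank '[[[0,0,0],[-0.5,-0.1,0.9],1],[[0,0,0],[-0.5,0,0.9],1],[[0,0,0],[-0.1,0,0.2],1],[[0,0,0],[0,0,0],1],[[0,0,0],[0,0,0],1]]'
python3 -c "
from h import *
go(.529,.205,.1585)
s=r.get_state();print(s['joints'])"
```

```text
time_s: 13.3
tcp_pos: [0.5177, 0.2075, 0.1858]
eef_rot: [179.9, -28.1, -8.2]
contact_force: [0.0, -0.8, -0.0]
gripper_width: 0.0004
gripper_force: 0.0
tip [0.5293 0.2058 0.1637] rot [179.95 -28.11  -8.23] F [ 0.02 -0.83 -0.03] t 13.3 w 0.0004
shift cm [-0.26  0.09  0.45]
[ 47.71631035   2.19379178 -54.99273789  56.68444702 -27.88838164
 -15.91941663]
```

```bash
python3 -m crank '[[[0,-3.5,0],[0.15,0,0],1],[[0,-3.5,0],[0.15,0,0],1],[[0,0,0],[0,0,0],1],[[0,0,0],[0,0,0],1]]'
python3 -c "
from h import *
go(.529,.205,.1585)
s=r.get_state();print(s['joints'])"
```

```text
time_s: 13.7
tcp_pos: [0.5207, 0.2078, 0.1871]
eef_rot: [179.9, -21.3, -8.2]
contact_force: [-0.3, -0.4, 0.2]
gripper_width: 0.0001
gripper_force: 0.0
tip [0.5297 0.2064 0.1638] rot [179.93 -21.29  -8.2 ] F [-0.27 -0.4   0.2 ] t 13.7 w 0.0001
shift cm [-0.23  0.15  0.47]
[ 50.41328398   4.09606408 -45.36234947  33.86310139 -33.86807098
   4.07375434]
```

```bash
python3 -m crank '[[[0,2,0],[-0.15,0.1,0],1],[[0,0,0],[-0.16,0,0.37],1],[[0,0,0],[0,0,0],1],[[0,0,0],[0,0,0],1]]'
python3 -m crank '[[[0,0,0],[-0.08,0,0.18],1],[[0,0,0],[0,0,0],1],[[0,0,0],[0,0,0],1]]'
python3 -m crank '[[[0,0,0],[-0.08,0,0.18],1],[[0,0,0],[0,0,0],1],[[0,0,0],[0,0,0],1]]'
python3 -m crank '[[[0,0,0],[-0.08,0,0.18],1],[[0,0,0],[0,0,0],1],[[0,0,0],[0,0,0],1]]'
python3 -c "
from h import *
go(.529,.205,.1585)
s=r.get_state();print(s['joints'])"
```

```text
time_s: 14.1
tcp_pos: [0.5186, 0.2057, 0.1816]
eef_rot: [179.8, -23.1, -8.2]
contact_force: [-0.6, -0.2, 0.6]
gripper_width: 0.0005
gripper_force: 0.0
time_s: 14.4
tcp_pos: [0.5187, 0.2059, 0.1799]
eef_rot: [179.9, -23.1, -8.2]
contact_force: [-1.5, -1.7, 3.8]
gripper_width: 0.0007
gripper_force: 1.9
time_s: 14.7
tcp_pos: [0.5187, 0.206, 0.1781]
eef_rot: [179.9, -23.2, -8.2]
contact_force: [-0.4, -2.3, 4.8]
gripper_width: 0.0005
gripper_force: 2.4
time_s: 15.0
tcp_pos: [0.5187, 0.2059, 0.1761]
eef_rot: [179.9, -23.2, -8.2]
contact_force: [-1.3, -2.1, 4.8]
gripper_width: 0.0006
gripper_force: 2.6
tip [0.5284 0.2045 0.1531] rot [179.88 -23.16  -8.21] F [-1.27 -2.13  4.76] t 15.0 w 0.0006
shift cm [ 0.26 -0.06 -0.47]
[ 49.59818463   4.0629489  -49.60803866  41.51444779 -30.25707784
  -3.0371035 ]
```

Contact came at TCP z≈0.181, which matches the 154 mm lever height and means the third notch is near TCP z≈0.139. I'll continue down.

```bash
python3 -m crank '[[[0,0,0],[-0.12,0,0.27],1],[[0,0,0],[-0.12,0,0.27],1],[[0,0,0],[-0.12,0,0.27],1],[[0,0,0],[-0.12,0,0.27],1],[[0,0,0],[-0.12,0,0.27],1],[[0,0,0],[-0.12,0,0.27],1],[[0,0,0],[0,0,0],1],[[0,0,0],[0,0,0],1]]'
python3 -c "
from h import *
go(.529,.205,.1135)
s=r.get_state();print(s['joints'])"
```

```text
time_s: 15.8
tcp_pos: [0.5183, 0.206, 0.158]
eef_rot: [179.9, -23.1, -8.2]
contact_force: [1.4, -1.6, 2.2]
gripper_width: 0.0003
gripper_force: 1.3
tip [0.5281 0.2046 0.135 ] rot [179.88 -23.13  -8.2 ] F [ 1.36 -1.56  2.17] t 15.8 w 0.0003
shift cm [-0.76 -0.06  2.01]
[ 48.18533533   5.34164172 -51.90291595  46.07378359 -27.11700287
  -6.91349188]
```

```bash
python3 -m crank '[[[0,0,0],[-0.12,0,0.27],1],[[0,0,0],[-0.12,0,0.27],1],[[0,0,0],[-0.12,0,0.27],1],[[0,0,0],[-0.12,0,0.27],1],[[0,0,0],[0,0,0],1],[[0,0,0],[0,0,0],1]]'
python3 -m crank '[[[0,0,0],[-0.12,0,0.27],1],[[0,0,0],[-0.12,0,0.27],1],[[0,0,0],[0,0,0],1],[[0,0,0],[0,0,0],1]]'
python3 -c "
from h import *
go(.529,.205,.1165)
s=r.get_state();print(s['joints'])
save('scene','scene5')
a=cv2.imread('pics/scene5.png')[180:255,205:280];cv2.imwrite('pics/c5.png',cv2.resize(a,(600,600),interpolation=cv2.INTER_CUBIC))"
```

```text
time_s: 16.4
tcp_pos: [0.5184, 0.2061, 0.1465]
eef_rot: [179.9, -23.2, -8.2]
contact_force: [2.3, -1.8, 7.0]
gripper_width: 0.0006
gripper_force: 2.7
time_s: 16.8
tcp_pos: [0.5181, 0.2061, 0.1404]
eef_rot: [179.9, -23.1, -8.2]
contact_force: [3.1, -2.4, 4.1]
gripper_width: 0.0006
gripper_force: 2.0
tip [0.5279 0.2047 0.1174] rot [179.89 -23.14  -8.21] F [ 3.07 -2.41  4.06] t 16.8 w 0.0006
shift cm [ 0.06 -0.05  0.13]
[ 46.12394569   6.62340095 -54.26854052  52.20405581 -23.91629875
 -11.74297374]
```

View pics/c5.png

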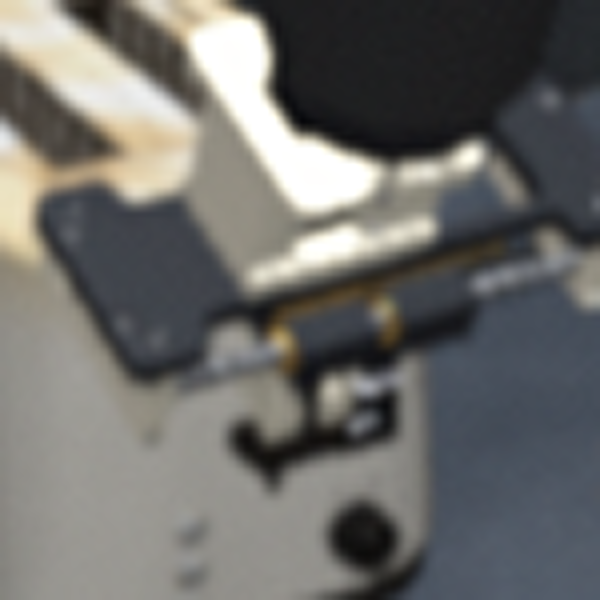

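The crop shows the fingertips on the lever at (300,425), with the lever near the long rib at (368,385). By contact travel it is 40.4 mm down. I'll nudge it 1 mm and hold.

```bash
python3 -m crank '[[[0,0,0],[-0.04,0,0.1],1],[[0,0,0],[0,0,0],1],[[0,0,0],[0,0,0],1],[[0,0,0],[0,0,0],1],[[0,0,0],[0,0,0],1],[[0,0,0],[0,0,0],1],[[0,0,0],[0,0,0],1],[[0,0,0],[0,0,0],1]]'
python3 - <<'E'
from h import *
g=lambda n:cv2.imread(f'pics/{n}.png')
t=g('scene3')[213:230,231:244]
save('scene','scene6')
for n in('scene3','scene5','scene6'):
    m=cv2.matchTemplate(g(n)[200:260,225:255],t,cv2.TM_CCOEFF_NORMED); print(n,cv2.minMaxLoc(m)[1::2])
    P,c,z=cloud(n); 
    s=(slice(205,260),slice(228,272)); q=P[s]; d=(c[s].max(-1)<60)&(z[s]>0)&(q[...,0]<.528)&(q[...,0]>.50)&(q[...,1]>.17)&(q[...,1]<.235)&(q[...,2]<.165)
    if d.sum(): print(d.sum(), np.percentile(q[d][:,2],[5,25,50,75,95]).round(4))
go(.529,.205,.1165)
P,c,z=cloud('top4'); 
for f in('scene1','scene6'):
    print(f,[pt(f,u,v).round(3) for u,v in((198,295),(328,240))])
E
```

```text
time_s: 17.65
tcp_pos: [0.5181, 0.2061, 0.1395]
eef_rot: [179.9, -23.2, -8.2]
contact_force: [2.0, -2.1, 5.9]
gripper_width: 0.0003
gripper_force: 2.6
scene3 (1.0, (6, 13))
97 [0.0459 0.059  0.1478 0.1529 0.1551]
scene5 (0.7240172028541565, (17, 38))
84 [0.0459 0.0566 0.1048 0.1104 0.1149]
scene6 (0.7231172919273376, (17, 38))
86 [0.0461 0.0566 0.1046 0.1103 0.1145]
tip [0.5279 0.2047 0.1166] rot [179.89 -23.16  -8.21] F [ 2.84 -2.4   5.43] t 17.7 w 0.0007
shift cm [ 0.1  -0.05  0.05]
scene1 [array([0.446, 0.407, 0.048]), array([ 0.421, -0.039,  0.039])]
scene6 [array([0.446, 0.407, 0.048]), array([ 0.422, -0.041,  0.037])]
```

Depth shows the lever 41–42.6 mm lower, held steady at about 5.5 N, and the lemon and salt shaker have not moved.

```bash
python3 -c "
from plant import r
print(r.close_job())"
```

```text
the job is handed in; nothing more can be done
None
```

I pressed the round, bar and square keys in that order, each bottoming out on its own and released before the next, then handed the job in at 17.7 s with the lever held about 41 mm down at roughly 5.5 N; the final verdict was not reported back.

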